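Press a proud bottle stopper home in the lever press

ROBOT

A 6-joint arm with a two-finger parallel gripper is mounted at the origin on a cart in front of the work surface, level with it; the furniture and walls round the work are solid. World frame = base frame: x ahead of the robot, y to its left, z up, the work surface at z = 0. Lengths are in m, angles in rad, forces in N, time in s.
With the tool pointing down it reaches from about 0.35 to 0.725 m from the base axis. Payload 4.3 kg.
Tool frame: the origin (TCP) lies where the fingers leave the gripper's body, on its centre line; the fingertips stand 73 mm ahead of it and the grasp point (between the pads) lies 54 mm ahead of it; z points along the fingers, y is the line along which they close (so a half turn about z gives the same grasp; the last joint's range is limited). The gripper opens to 85 mm and grips with 20 to 120 N. Pads are 22 mm wide; open, the fingers measure 114 mm over their backs; the gripper's body (76 mm by 85 mm) begins 54 mm behind the grasp point. The pads swing forward as they close: fully open they stand 13 mm farther back than shut.
Start: joints at [1.044, 0.377, 0.081, 1.274, 0, 1.46], TCP at [0.233, 0.526, 0.304] pointing down, gripper open.
Joint ranges: [-2.72, 2.72], [-0.84, 1.66], [-1.02, 1.22], [-1.77, 2.12], [-1.37, 1.28], [-3.14, 3.14]. Speed limits (rad/s): [2.57, 2.57, 3.14, 3.14, 3.14, 3.14].

INTERFACE

Orientations are given as a unit quaternion [x, y, z, w].
In Python, from workcell import robot gives the robot as it stands. Calls block until the motion is done:
- robot.move_pose(position, orientation): joint-space move of the TCP to a pose.
- robot.move_l(position, rotation=None, max_speed=0.15, guard=None): straight line of the TCP; rotation=None keeps the orientation; max_speed is the mean speed in m/s. With guard (N) it stops when the force on the tool has changed by that much, and returns True; else False.
- robot.goto_joints(angles): joint-space move.
- robot.grip(opening, newtons=None): finger opening in m; newtons is the grip in N (None keeps the last); returns when the fingers have stopped.
- robot.pause(seconds).
- robot.solve_ik(position, orientation): joint angles nearest the present ones, or None.
- robot.read_state(): the state.
- robot.grab_frame(name): name is "side" or "top"; returns a dict with "image" (420x560x3 uint8, red, green, blue), "fx", "fy", "cx", "cy" (pixels), "R" (3x3) and "t" (3): a world point X has camera coordinates R X + t. Camera axes: x right, y down, z forward; pixel columns grow to the right and rows downward; lengths in m; the calibration is good to about 2 mm. A picture is of the moment at which its call begins. There is no depth.
A pose or a line that the arm cannot do raises robot.MotionError and nothing moves.
- robot.hand_in(): hands the job in; it is judged then, once.
Trained networks look in a picture, given as the dict that the camera call returned (one of the last four; its "shot" number tells which), for a name from the list of things; names that differ only in an ending like _2 or _b are one class to them, and where a whole thing is asked for, a point or a joint stands for the part that bears it (a point fixed in the world has none). Each returns a list of dicts, best first, with "conf" (0 to 1); they miss things now and then, are a little off and sometimes report something else, mostly with a low value. They report only what shows in the picture. A call takes as long as a camera call. They do not tell look-alikes from the thing itself.
- robot.recognise(picture, thing): "box" ([centre column, centre row, width, height] as shares, 0 to 1, of the picture: columns of its width, rows of its height, round what is visible of it).
- robot.trace(picture, thing): "pixels" (420x560 bool, what is visible of it) and "box" ([centre column, centre row, width, height] as shares, 0 to 1, of the picture: columns of its width, rows of its height, round what is visible of it).
- robot.spot_point(picture, thing): "centre" ([column, row] as shares, 0 to 1, of the picture: columns of its width, rows of its height: a listed point, or the origin of a listed thing).
The state is a dict: "t": time; "qpos": joint angles; "joint_vel": joint speeds; "tau": joint torques, N m; "tcp_pos": TCP position; "ee_rot": TCP orientation; "ft_force": force on the tool from outside, world axes, zero at the start; "torque": the same for the moment, N m; "opening": finger opening in m; "gripper_force": force on a finger pad.
Only numpy, scipy, OpenCV 4.12 (cv2) and the standard library are available. Lean on these libraries where they do the work, as an engineer would, in place of code of your own. Each camera call takes 0.05 s, during which the arm holds its last target. There are 200 camera calls.

TASK

One of the two amber bottles on the steel tray has its stopper standing proud, with the yellow plug showing under the grey flange; the other is already sealed and is left where it is. Stand the proud bottle in the lever press under the ram, against the V locator, pull the sprung lever all the way down so that the stopper goes fully home, then ease the lever slowly back up to rest under control instead of letting it fly back. Finally stand the freshly sealed bottle back on the tray, keeping it upright throughout and leaving the wash bottle, tip box, sample cup and timer undisturbed.

Things in the scene. Friction and masses are not known exactly. Their poses are not given: they have to be found in the camera images.
- press: green bench lever press, 180 x 150 mm base, fixed. Origin on the counter straight below the ram axis; its own -x is the open front, z up. Base 18 mm thick (x -55..125, y +-75 mm); column x 65..117 mm, 60 mm wide; head overhangs the bottle place: x -32..118, y +-35, z 185..265 mm. The round ram foot (24 mm across) hangs on the axis with its underside at z 156 mm with the lever at rest
- press_nest (a point): the bottle's place in the press: point on the base top (18 mm above the counter) on the ram axis. A 16 mm high steel V locator behind it (+x side of the press) touches a 50 mm bottle that stands 1.5 mm too far back; open to the front and sides
- lever_pivot (a point): the lever's hinge axis (press y axis), in the lever's plane 85 mm to the press's +y side, 222 mm above the counter; press x +45 mm
- lever_grip (a point): centre of the black ball knob (34 mm diameter) at the lever's free end, 130 mm from the pivot; the lever itself is a 12 mm round steel rod. Moves with the lever
- lever (a joint): lever angle, rad: 0 at rest (50 degrees above level, towards the press's -x), grows as the knob is pulled to the press's front and down; stop at 1.05. Spring: about 3 N at the knob at rest, 10 N at the bottom, plus 5 N while the stopper goes in. Ram goes down 45 mm per rad, meets a proud stopper at 0.8. Let go low, it flies back at over 3 rad/s, which the task forbids beyond 2 rad/s
- bottle_1: amber bottle with paper label and blue stripe, straight body 50 mm diameter to 60 mm height, then shoulder and 27 mm neck to 82 mm; grey stopper flange 26 mm across above it (top at 102 mm if proud, 92 mm if home). Origin at the centre of its underside, z up
- bottle_2: second bottle, of the same make and size as bottle_1
- stopper_1 (a joint): stopper of bottle_1, m: 0 stands 10 mm proud (yellow plug shows), 0.010 fully home on the lip. Stiff: about 14 N to move, does not spring back
- stopper_2 (a joint): stopper of bottle_2, the same way
- tray: steel tray, 110 x 210 x 19 mm, fixed; long side along its y. Origin at the centre of its underside; inner floor 2 mm up, 96 x 196 mm, rim 19 mm high. The bottles stand about 56 mm either side of its middle
- wash_bottle: bystander: white wash bottle with blue spout, 61 x 98 x 192 mm, origin under its middle
- tip_box: bystander: pipette tip box with clear lid, 93 x 122 x 83 mm, origin under its middle
- sample_cup: bystander: specimen cup with green lid, 58 mm diameter, 70 mm high, origin under its middle
- timer: bystander: white countdown timer, 62 x 68 x 20 mm, origin under its middle
Not all that is in view belongs to the job. What is shaped like the bottle_1 but red is not meant.

How it is judged:
On the way, in this order (a step that is already met when the one before it is completed fails the run):
1. the proud bottle stands upright in the press, within 12 mm of the ram axis, its stopper still proud (horizontal distance between bottle_1 and press_nest below 0.012 m and z of bottle_1 in the frame of press_nest between -0.004 and 0.004 m and angle between bottle_1's own z axis and vertical below 0.06 rad and value of joint stopper_1 below 0.005 m), for 0.2 s.
2. the lever is pulled down (beyond 0.95 rad of 1.05) and the stopper is home to within 2 mm, the bottle in its place (horizontal distance between bottle_1 and press_nest below 0.015 m and value of joint lever above 0.95 rad and value of joint stopper_1 above 0.008 m), for 0.1 s.
3. the lever is back at rest (under 0.08 rad) while the bottle still stands in the press (horizontal distance between bottle_1 and press_nest below 0.02 m and value of joint lever below 0.08 rad), for 0.2 s.
At the end, for the whole second after the job is handed in: the pressed bottle stands upright and still on the tray floor with its stopper home to within 2 mm; the other bottle stands sealed within 20 mm of where it was; the lever is at rest (under 0.08 rad) (value of joint each of stopper_1, stopper_2 above 0.008 m and value of joint lever below 0.08 rad and x of bottle_1 in the frame of tray between -0.028 and 0.028 m and y of bottle_1 in the frame of tray between -0.08 and 0.08 m and z of bottle_1 in the frame of tray between -0.002 and 0.006 m and angle between each of bottle_1, bottle_2's own z axis and vertical below 0.08 rad and linear speed of bottle_1 below 0.02 m/s and distance of bottle_2 from where it was at the start of the episode below 0.02 m); the robot touches nothing.
It fails at once if the lever flies back (returns faster than 2 rad/s) (velocity of joint lever below -2 rad/s).
It fails at once if a bottle is tipped by more than 23 degrees (angle between any of bottle_1, bottle_2's own z axis and vertical above 0.4 rad).
It fails at once if the sealed bottle is shifted by more than 20 mm (distance of bottle_2 from where it was at the start of the episode above 0.02 m).
It fails at once if a bystander is shifted by more than 20 mm or tipped (distance of any of wash_bottle, tip_box, sample_cup, timer from where it was at the start of the episode above 0.02 m or angle between any of wash_bottle, tip_box, sample_cup, timer's own z axis and vertical above 0.3 rad).
It also fails if it takes over 72 s, if anything falls off the work surface, if the arm or the gripper's body presses on something with over 40 N, if the wrist force passes 120 N, or if a joint passes its speed limit or range.

## Working session

There is one attempt and no reset: what is moved stays moved. The work goes in short steps, each a Python script; the robot and the scene stay as the last script left them, time stands still between calls to the robot, and variables do not carry over. Pictures are saved under pics/ and viewed, at most 14 in all, crops included, and the job is handed in when it is done.

```bash
mkdir -p pics; ls; cat > h.py <<'E'
import numpy as np, cv2
from workcell import robot
def save(f,name,crop=None,s=1):
    im=f["image"][:,:,::-1]
    if crop: im=im[crop[1]:crop[3],crop[0]:crop[2]]
    cv2.imwrite("pics/"+name,cv2.resize(im,None,fx=s,fy=s,interpolation=cv2.INTER_CUBIC))
def ray(f,u,v):
    R=np.array(f["R"]);t=np.array(f["t"])
    d=R.T@np.array([(u-f["cx"])/f["fx"],(v-f["cy"])/f["fy"],1]);return -R.T@t,d/np.linalg.norm(d)
def onz(f,u,v,z):
    o,d=ray(f,u,v);return o+d*(z-o[2])/d[2]
def tri(obs):
    A=np.zeros((3,3));b=np.zeros(3);P=[]
    for f,u,v in obs:
        o,d=ray(f,u,v);M=np.eye(3)-np.outer(d,d);A+=M;b+=M@o;P.append((M,o))
    x=np.linalg.solve(A,b);return x,[float(np.linalg.norm(M@(x-o))) for M,o in P]
def proj(f,X):
    c=np.array(f["R"])@np.array(X)+np.array(f["t"]);return f["fx"]*c[0]/c[2]+f["cx"],f["fy"]*c[1]/c[2]+f["cy"]
E
python3 - <<'E'
from h import *
np.set_printoptions(precision=4,suppress=True)
F={n:robot.grab_frame(n) for n in("side","top")}
for n,f in F.items():
    save(f,n+"0.png"); print(n,"cam at",-np.array(f["R"]).T@np.array(f["t"]),f["fx"])
for th in ["press_nest","lever_pivot","lever_grip","bottle_1","tray","press","wash_bottle","tip_box","sample_cup","timer"]:
    for n,f in F.items():
        for d in robot.spot_point(f,th)[:4]:
            print(th,n,np.array(d["centre"])*[560,420],round(d["conf"],2))
import pickle;pickle.dump(F,open("F.pkl","wb"))
E
```

```text
pics
side cam at [ 0.0588 -0.5354  1.2866] 410.3881417516917
top cam at [ 0.201  -0.2343  1.8474] 526.3230092212234
press_nest side [247.688 192.696] 0.89
press_nest top [227.808 191.688] 0.93
lever_pivot side [213.696 154.392] 0.84
lever_pivot top [193.424 180.6  ] 0.85
lever_pivot top [326.088 206.808] 0.75
lever_grip side [219.912 154.98 ] 0.54
lever_grip top [212.296 194.082] 0.51
lever_grip top [229.992 189.714] 0.25
bottle_1 side [331.408 307.608] 0.82
bottle_1 side [370.328 272.58 ] 0.62
bottle_1 side [309.512 283.206] 0.61
bottle_1 top [371.616 234.78 ] 0.7
bottle_1 top [348.824 280.392] 0.68
bottle_1 top [321.384 264.096] 0.56
tray side [321.104 297.318] 0.64
tray top [336.112 269.892] 0.85
press side [251.608 196.686] 0.88
press top [233.912 190.092] 0.68
wash_bottle side [335.104 231.798] 0.83
wash_bottle top [326.872 204.288] 0.85
tip_box side [192.976 170.394] 0.58
tip_box top [162.792 181.902] 0.69
sample_cup side [377.776 327.684] 0.69
sample_cup top [390.096 285.39 ] 0.55
timer side [255.024 269.094] 0.88
timer top [270.2   266.196] 0.67
```

View pics/side0.png

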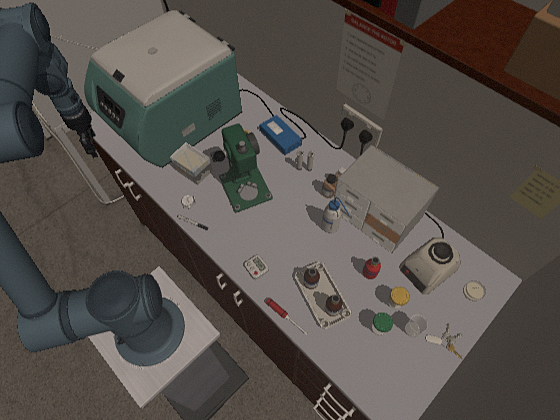

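View pics/top0.png

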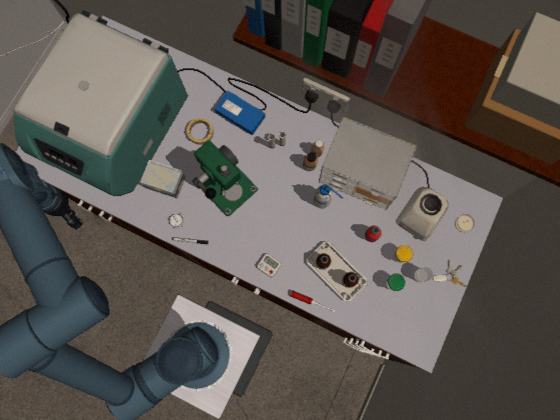

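```bash
python3 - <<'E'
from h import *
import pickle;F=pickle.load(open("F.pkl","rb"));s,t=F["side"],F["top"]
np.set_printoptions(precision=4,suppress=True)
for n,a,b in [("nest",(247.7,192.7),(227.8,191.7)),("pivot",(213.7,154.4),(193.4,180.6)),("grip",(219.9,155),(212.3,194.1)),("bA",(331.4,307.6),(348.8,280.4)),("bB",(309.5,283.2),(321.4,264.1)),("bC",(370.3,272.6),(371.6,234.8)),("tray",(321.1,297.3),(336.1,269.9)),("wash",(335.1,231.8),(326.9,204.3)),("tip",(193,170.4),(162.8,181.9)),("cup",(377.8,327.7),(390.1,285.4)),("timer",(255,269),(270.2,266.2)),("press",(251.6,196.7),(233.9,190.1))]:
    print(n,*tri([(s,*a),(t,*b)]))
E
```

```text
nest [ 0.5584  0.1708 -0.0099] [0.007086921504702877, 0.007086921504702677]
pivot [0.4969 0.2406 0.2134] [0.0032451467597989195, 0.003245146759798919]
grip [0.4604 0.1359 0.3363] [0.0004158206671038135, 0.0004158206671038224]
bA [ 0.4505 -0.3546  0.0137] [3.325733435448381e-05, 3.325733435452299e-05]
bB [ 0.4631 -0.2462  0.0008] [0.0017182806382242115, 0.0017182806382242768]
bC [ 0.6377 -0.3627 -0.0058] [0.0014943854764231331, 0.0014943854764231008]
tray [ 0.4703 -0.3005 -0.0398] [0.0018895263060283848, 0.0018895263060284264]
wash [ 0.6732 -0.1726 -0.016 ] [0.003708811735537715, 0.003708811735537792]
tip [ 0.4858  0.4102 -0.0276] [0.0031053129373616872, 0.003105312937361628]
cup [ 0.501  -0.4937  0.0142] [0.004792275132668662, 0.004792275132668657]
timer [ 0.3731 -0.0856  0.0027] [0.0028871943820006555, 0.0028871943820006755]
press [ 0.5765  0.1647 -0.0488] [0.0015879022725645972, 0.0015879022725647312]
```

Side view: press at about (240,180) with the knob at (219,155); tray at (322,295) with amber bottles at (311,277) and (334,303); red look-alike at (372,267); cup (382,323), timer (257,267), wash bottle (332,215). In the top view the bottles are at (324,261) and (350,280), with the red look-alike at (373,233). Next I'll check which bottle is proud and how the press is oriented, in one enlarged composite.

```bash
python3 - <<'E'
from h import *
import pickle;F=pickle.load(open("F.pkl","rb"));s,t=F["side"],F["top"]
c=lambda f,x,y,w,h:cv2.resize(f["image"][y:y+h,x:x+w,::-1],(400,300),interpolation=cv2.INTER_CUBIC)
im=np.vstack([np.hstack([c(s,288,255,72,54),c(t,304,240,72,54)]),np.hstack([c(s,180,120,120,90),c(t,175,140,100,75)])])
cv2.imwrite("pics/comp.png",im)
E
```

```text
(no output)
```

View pics/comp.png

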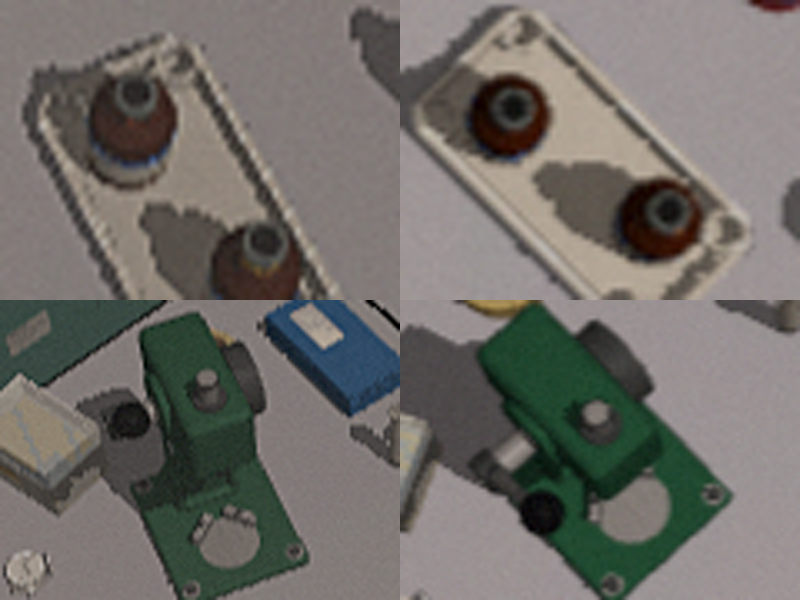

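Candidates: amber bottle at side (311,277), red bottle at (372,267) and amber bottle at side (336,300). Only the last shows yellow under its grey flange, so it is the proud one (bottle_1, near (0.45,-0.355)). The press front points to the lower right of the top view, with the lever on its lower-left side. Next I'll fit the press, tray and bottle poses from traces in both views.

```bash
cat > fit.py <<'E'
from h import *
from scipy.optimize import minimize
def box(x0,x1,y0,y1,z0,z1): return np.array([[x,y,z] for x in(x0,x1) for y in(y0,y1) for z in(z0,z1)])/1000
a=np.linspace(0,2*np.pi,24,endpoint=False)
def cyl(r,z0,z1): return np.vstack([np.c_[r*np.cos(a),r*np.sin(a),0*a+z] for z in(z0,z1)])/1000
PRESS=[box(-55,125,-75,75,0,18),box(65,117,-30,30,18,185),box(-32,118,-35,35,185,265)]
TRAY=[box(-55,55,-105,105,0,19)]
def BOT(top): return [cyl(25,0,60),np.vstack([cyl(25,60,60),cyl(13.5,70,82)]),cyl(13,82,top)]
def render(f,parts,p,z0,S=4):
    m=np.zeros((420*S,560*S),np.uint8);c,s=np.cos(p[2]),np.sin(p[2])
    for P in parts:
        W=P@np.array([[c,s,0],[-s,c,0],[0,0,1]])+[p[0],p[1],z0]
        C=W@np.array(f["R"]).T+np.array(f["t"])
        uv=np.c_[f["fx"]*C[:,0]/C[:,2]+f["cx"]+.5,f["fy"]*C[:,1]/C[:,2]+f["cy"]+.5]*S
        cv2.fillConvexPoly(m,cv2.convexHull(np.round(uv).astype(np.int32)),255)
    return cv2.resize(m,(560,420),interpolation=cv2.INTER_AREA)/255.
def fit(obs,parts,p0,z0,yaw=True):
    # obs: (frame,mask,ignore)
    def cost(q):
        p=[q[0],q[1],q[2] if yaw else 0]
        return sum(np.abs(render(f,parts,p,z0)-m)[~ig].sum()/m.sum() for f,m,ig in obs)
    n=3 if yaw else 2; st=np.diag([.015,.015,.25])[:n,:n]
    r=minimize(cost,p0[:n],method="Nelder-Mead",options=dict(initial_simplex=np.vstack([p0[:n]]+[p0[:n]+d for d in st]),xatol=1e-4,fatol=1e-4))
    return r.x,r.fun
E
python3 - <<'E'
from fit import *
import pickle
np.set_printoptions(precision=4,suppress=True)
F={n:robot.grab_frame(n) for n in("side","top")}
T={(th,n):robot.trace(f,th) for n,f in F.items() for th in("press","tray","bottle_1")}
pickle.dump((F,T),open("T.pkl","wb"))
def pick(th,n,X):
    u,v=proj(F[n],X);L=T[th,n]
    L=[(np.hypot(d["box"][0]*560-u,d["box"][1]*420-v),d) for d in L]; 
    d=min(L,key=lambda x:x[0]); print(th,n,round(d[0],1),round(d[1]["conf"],2),d[1]["pixels"].sum()); return d[1]["pixels"]
o=[]
for n,f in F.items():
    m=pick("press",n,[.55,.17,.1]); im=f["image"].astype(int)
    g=(im[...,1]>im[...,0]*1.25+4)
    ig=m&~cv2.morphologyEx((m&g).astype(np.uint8),cv2.MORPH_OPEN,np.ones((2,2))).astype(bool)
    o.append((f,(m&g).astype(float),ig)); print((m&g).sum())
best=min((fit(o,PRESS,np.array([.558,.171,y]),0) for y in(1.2,1.8,2.4,.6)),key=lambda r:r[1]);print("press",best)
B=[pick("bottle_1",n,[.45,-.355,.05]) for n in F]; B2=[pick("bottle_1",n,[.463,-.246,.05]) for n in F]
no=np.zeros((420,560),bool)
for nm,bb,x,tp in(("b1",B,[.45,-.355],102),("b2",B2,[.463,-.246],92)):
  fr=list(F.values())
  print(nm,fit([(f,m.astype(float),no) for f,m in zip(fr,bb)],BOT(tp),np.array(x),.002,False))
  for i in(0,1): print("  view",i,fit([(fr[i],bb[i].astype(float),no)],BOT(tp),np.array(x),.002,False))
o=[(f,(pick("tray",n,[.455,-.3,.01])).astype(float),B[i]|B2[i]) for i,(n,f) in enumerate(F.items())]
print("tray",fit(o,TRAY,np.array([.455,-.3,.1]),0))
# head top corners / independent height check: bottle stopper top, two views
def topc(m,f): pass
print(robot.read_state()["t"])
E
```

```text
press side 9.8 0.61 3000
1692
press top 6.3 0.91 2821
1824
press (array([0.5586, 0.1561, 1.1954]), np.float64(0.26381537777485015))
bottle_1 side 2.8 0.76 309
bottle_1 top 1.6 0.51 181
bottle_1 side 0.9 0.78 262
bottle_1 top 0.8 0.67 185
b1 (array([ 0.4529, -0.3548]), np.float64(0.21914002311754505))
  view 0 (array([ 0.4534, -0.3546]), np.float64(0.05957230788755631))
  view 1 (array([ 0.4524, -0.355 ]), np.float64(0.1592243527245152))
b2 (array([ 0.4697, -0.246 ]), np.float64(0.25866163424313404))
  view 0 (array([ 0.4702, -0.2454]), np.float64(0.11483310881604551))
  view 1 (array([ 0.4683, -0.2462]), np.float64(0.12915739268680443))
tray side 4.5 0.69 1559
tray top 3.3 0.73 1389
tray (array([ 0.4645, -0.3003, -0.3207]), np.float64(0.288100611310413))
1.5
```

```bash
cat > ov.py <<'E'
from fit import *
def wire(im,f,parts,p,z0,x0,y0,k,col):
    c,s=np.cos(p[2]),np.sin(p[2])
    for P in parts:
        W=P@np.array([[c,s,0],[-s,c,0],[0,0,1]])+[p[0],p[1],z0]
        uv=[proj(f,w) for w in W]; q=[(int((u+.5-x0)*k),int((v+.5-y0)*k)) for u,v in uv]
        if len(P)==8:
            for i in range(8):
                for b in(1,2,4):
                    if not i&b: cv2.line(im,q[i],q[i|b],col,1)
        else: 
            h=len(q)//2
            for r in(q[:h],q[h:]): cv2.polylines(im,[np.array(r)],True,col,1)
def crop(f,x,y,w,h): return cv2.resize(f["image"][y:y+h,x:x+w,::-1],(400,300),interpolation=cv2.INTER_CUBIC)
E
python3 - <<'E'
from ov import *
import pickle;F,T=pickle.load(open("T.pkl","rb"))
R=[]
for (pa,p,z),cs in (((TRAY,[.4645,-.3003,-.3207],0),((288,255,72,54),(304,240,72,54))),((PRESS,[.5586,.1561,1.1954],0),((180,120,120,90),(175,140,100,75)))):
    row=[]
    for n,c in zip(("side","top"),cs):
        im=crop(F[n],*c);k=400/c[2]
        wire(im,F[n],pa,p,z,c[0],c[1],k,(0,0,255))
        if pa is TRAY:
            wire(im,F[n],BOT(102),[.4529,-.3548,0],.002,c[0],c[1],k,(255,255,0));wire(im,F[n],BOT(92),[.4697,-.246,0],.002,c[0],c[1],k,(0,255,0))
        row.append(im)
    R.append(np.hstack(row))
cv2.imwrite("pics/ov1.png",np.vstack(R))
E
```

```text
(no output)
```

View pics/ov1.png

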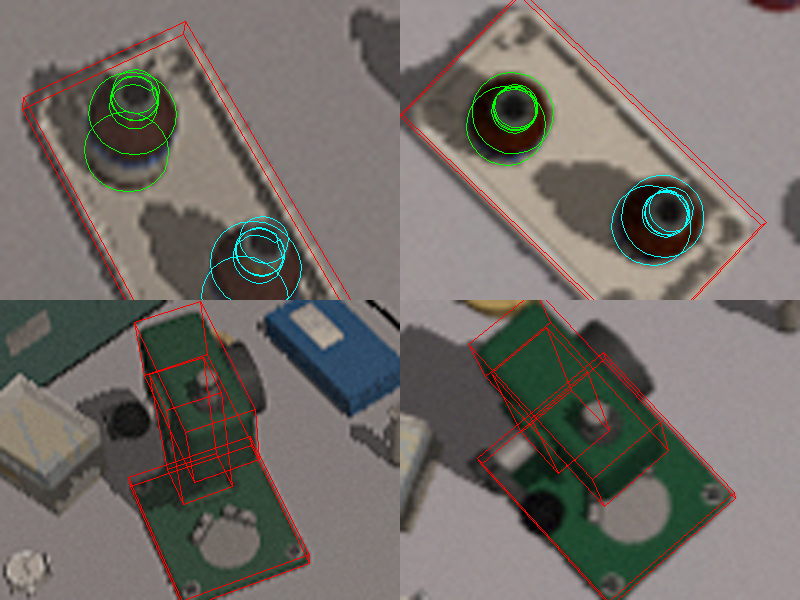

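The press wireframe lies on the image edges in both views, the tray is within about 1 px, and the bottle fits hold. Next: a two-view height check and a reachability check for the tilted grasp.

```bash
cat >> h.py <<'E'
from scipy.spatial.transform import Rotation as Ro
N=np.array([.5586,.1561,0]);YP=1.1954;B1=np.array([.4529,-.3548,.002]);TR=np.array([.4645,-.3003,0]);YT=-.3207
ex=np.array([np.cos(YP),np.sin(YP),0]);ey=np.array([-ex[1],ex[0],0]);ez=np.array([0,0,1.])
def P(x,y,z): return N+ex*x/1000+ey*y/1000+ez*z/1000
def ori(yaw,tilt,flip=1):
    d=np.array([np.cos(yaw),np.sin(yaw),0]);z=np.cos(tilt)*d-np.sin(tilt)*ez
    y=flip*np.array([-d[1],d[0],0]);return Ro.from_matrix(np.c_[np.cross(y,z),y,z])
def tcp(g,o,L=.054): return np.array(g)-L*o.apply([0,0,1])
E
python3 - <<'E'
from h import *
import pickle;F,T=pickle.load(open("T.pkl","rb"));np.set_printoptions(precision=3,suppress=True)
s,t=F["side"],F["top"]
print("stopper top",tri([(s,335.2,298.2),(t,352.1,277.3)]))
print("nest disc",tri([(s,180+230/3.333-.5,120+240/3.333-.5),(t,175+232/4-.5,140+208/4-.5)]),P(0,0,18))
for tl in(20,30,40,50):
  for fl in(1,-1):
    for dy in(-30,-15,0,):
        o=ori(YP+np.radians(dy),np.radians(tl),fl)
        r=[robot.solve_ik(tcp(P(x,0,z),o),o.as_quat()) for x,z in((0,62),(-130,62),(-130,120),(0,70))]
        if r[0] is not None: print("press",tl,fl,dy,r[0],[x is not None for x in r])
    for yw in(-70,-50,-38,-20,0,20,40):
        o=ori(np.radians(yw),np.radians(tl),fl)
        r=[robot.solve_ik(tcp(B1+ez*z,o),o.as_quat()) for z in(.042,.15,.25)]
        if r[0] is not None: print("tray",tl,fl,yw,r[0],[x is not None for x in r])
for k in(0,1.05):
    an=np.radians(50)-k;g=P(45-130*np.cos(an),85,222+130*np.sin(an))
    for fl in(1,-1):
        o=ori(YP,np.pi/2,fl); print("knob",k,fl,g,robot.solve_ik(tcp(g,o),o.as_quat()))
E
```

```text
stopper top (array([ 0.454, -0.355,  0.098]), [0.000568328425047092, 0.0005683284250471656])
nest disc (array([0.555, 0.151, 0.024]), [0.0016794237555641702, 0.0016794237555642643]) [0.559 0.156 0.018]
press 20 1 0 [-0.349  0.644 -0.705  0.149  1.221 -1.494] [True, True, True, True]
tray 20 1 20 [-1.291  0.737 -0.554  0.467  1.215 -1.77 ] [True, True, True]
tray 20 1 40 [-1.251  0.995 -0.03   1.339  1.062 -2.431] [True, True, True]
press 20 -1 0 [-0.349  0.644 -0.705  0.149  1.221  1.648] [True, True, True, True]
tray 20 -1 20 [-1.291  0.737 -0.554  0.467  1.215  1.372] [True, True, True]
tray 20 -1 40 [-1.251  0.995 -0.03   1.339  1.062  0.711] [True, True, True]
press 30 1 -15 [-0.27   0.478 -1.011 -0.475  0.941 -0.915] [True, True, True, True]
press 30 1 0 [-0.303  0.547 -0.697  0.202  1.043 -1.426] [True, True, True, True]
tray 30 1 20 [-1.246  0.627 -0.592  0.395  1.047 -1.62 ] [True, True, True]
tray 30 1 40 [-1.216  0.846 -0.142  1.111  0.954 -2.192] [True, True, True]
press 30 -1 -15 [-0.27   0.478 -1.011 -0.475  0.941  2.227] [True, True, True, True]
press 30 -1 0 [-0.303  0
[... 1867 characters left out ...]
e, True, True, True]
tray 50 -1 -70 [-0.579  0.34  -0.94  -0.3   -0.396 -2.621] [True, True, True]
tray 50 -1 -20 [-0.969  0.306 -1.008 -0.342  0.383  2.641] [True, True, True]
tray 50 -1 0 [-1.072  0.363 -0.827 -0.001  0.6    2.188] [True, True, True]
tray 50 -1 20 [-1.114  0.481 -0.565  0.434  0.693  1.711] [True, True, True]
tray 50 -1 40 [-1.106  0.636 -0.269  0.857  0.676  1.27 ] [True, True, True]
knob 0 1 [0.465 0.151 0.322] [ 0.185  0.192  0.013  1.392  0.    -1.011]
knob 0 -1 [0.465 0.151 0.322] [0.185 0.192 0.013 1.392 0.    2.131]
knob 1.05 1 [0.449 0.11  0.199] [ 0.103  0.175 -0.327  1.069  0.    -1.092]
knob 1.05 -1 [0.449 0.11  0.199] [ 0.103  0.175 -0.327  1.069  0.     2.049]
```

The heights agree (stopper top at z ≈ 0.098, against 0.104 from the text). I'll grasp with a 30° tilt, approaching over the top of the press and straight down.

```bash
python3 - <<'E'
from h import *
np.set_printoptions(precision=3,suppress=True)
dn=robot.read_state()["ee_rot"]
q=robot.solve_ik([.21,.44,.46],dn);print(q);robot.goto_joints(q)
o=ori(np.radians(20),np.radians(30),-1)
pre=tcp(B1+ez*.30,o);qq=robot.solve_ik(pre,o.as_quat());print(qq)
q2=np.array(q);q2[0]=-.6;robot.goto_joints(q2)
robot.grip(.076,50)
robot.move_pose(pre,o.as_quat())
robot.move_l(tcp(B1+ez*.15,o),max_speed=.2)
hit=robot.move_l(tcp(B1+ez*.044,o),max_speed=.1,guard=8)
s=robot.read_state();print(hit,s["t"],s["tcp_pos"],s["ft_force"])
f=robot.grab_frame("side");g=robot.grab_frame("top")
im=np.hstack([cv2.resize(f["image"][235:325,270:390,::-1],(400,300)),cv2.resize(g["image"][220:310,280:400,::-1],(400,300))]);cv2.imwrite("pics/g1.png",im)
E
```

```text
[ 0.995  0.209  0.253  1.615 -0.     1.412]
[-1.246  0.272 -0.319  1.023  1.047  1.521]
False 8.075 [ 0.409 -0.371  0.074] [ 0.627 -0.829  0.309]
```

View pics/g1.png

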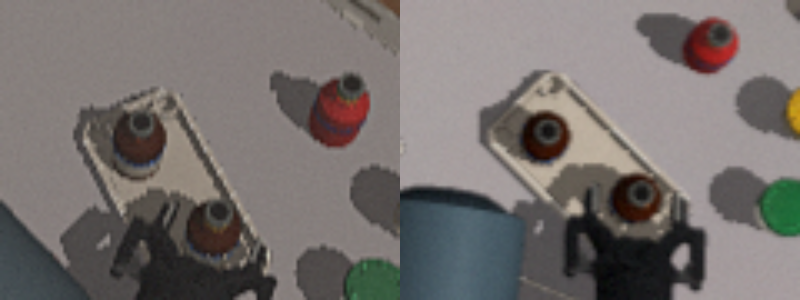

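The fingers straddle the bottle evenly: in the top crop they are at columns 597 and 682, with the bottle at 635. Next: grip, lift, carry, insert and lower.

```bash
python3 - <<'E'
from h import *
np.set_printoptions(precision=3,suppress=True)
o=ori(np.radians(20),np.radians(30),-1);op=ori(YP,np.radians(30),-1)
robot.grip(.03,45);s=robot.read_state();print(s["opening"],s["gripper_force"],s["ft_force"])
robot.move_l(tcp(B1+ez*.175,o),max_speed=.15)
s=robot.read_state();print(s["opening"],s["ft_force"])
robot.move_l(tcp(P(-135,0,130),op),rotation=op.as_quat(),max_speed=.2)
robot.move_l(tcp(P(-135,0,70),op),max_speed=.15)
robot.move_l(tcp(P(-1,0,70),op),max_speed=.1,guard=10)
s=robot.read_state();print(s["opening"],s["ft_force"],s["t"],s["tcp_pos"]-tcp(P(-1,0,70),op))
f=robot.grab_frame("side");g=robot.grab_frame("top")
im=np.hstack([cv2.resize(f["image"][120:225,180:320,::-1],(400,300)),cv2.resize(g["image"][130:235,150:290,::-1],(400,300))]);cv2.imwrite("pics/p1.png",im)
for n,x in(("side",f),("top",g)):
    for th in("bottle_1","press_nest"): print(n,th,[(np.array(d["centre"])*[560,420],round(d["conf"],2)) for d in robot.spot_point(x,th)][:3])
    print(n,proj(x,P(0,0,26)),proj(x,P(0,0,128)))
E
```

```text
0.049005156444593245 46.56831979751587 [-0.999 -0.117  2.681]
0.049237763275131095 [-0.307 -0.222 -1.97 ]
0.04897017150896618 [ 0.141  0.023 -1.553] 13.5917 [-0. -0.  0.]
side bottle_1 [(array([372.008, 272.118]), 0.73), (array([310.576, 281.484]), 0.51)]
side press_nest [(array([249.2  , 193.914]), 0.71)]
side (np.float64(247.80923586618843), np.float64(190.0714146847575)) (np.float64(245.6029375772266), np.float64(173.76962739526874))
top bottle_1 [(array([322.28 , 263.298]), 0.77), (array([369.712, 231.504]), 0.62), (array([232.792, 188.79 ]), 0.61)]
top press_nest [(array([227.304, 189.882]), 0.69), (array([209.72 , 196.182]), 0.49)]
top (np.float64(232.08704739719548), np.float64(189.77437480125397)) (np.float64(229.0895583238683), np.float64(181.91468835049903))
```

View pics/p1.png

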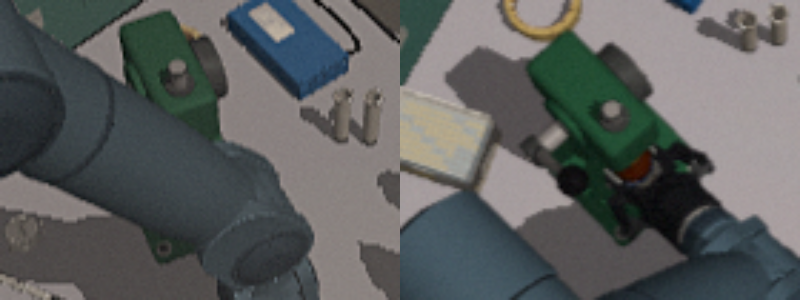

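The bottle is under the head, at top crop (637,163). The network puts its origin within about 1 px of the nest projection. Next: lower it gently, release and back out.

```bash
python3 - <<'E'
from h import *
np.set_printoptions(precision=4,suppress=True)
op=ori(YP,np.radians(30),-1)
p0=robot.read_state()["tcp_pos"]
hit=robot.move_l(tcp(P(-1,0,58),op),max_speed=.02,guard=4)
s=robot.read_state();print(hit,s["tcp_pos"]-p0,s["ft_force"])
robot.grip(.07);robot.pause(.2)
robot.move_l(tcp(P(-125,0,70),op),max_speed=.12)
robot.move_l(tcp(P(-170,0,260),op),max_speed=.25)
q=np.array(robot.read_state()["qpos"]);q[0]-=.5;robot.goto_joints(q)
f=robot.grab_frame("side");g=robot.grab_frame("top");print(robot.read_state()["t"])
im=np.hstack([cv2.resize(f["image"][120:225,180:320,::-1],(400,300)),cv2.resize(g["image"][130:235,150:290,::-1],(400,300))]);cv2.imwrite("pics/p2.png",im)
import pickle
from fit import *
T={}
for n,x in(("side",f),("top",g)):
    T[n]=(x,robot.trace(x,"bottle_1"),robot.trace(x,"lever_grip"))
    for th in("bottle_1","lever_grip","lever_pivot"): print(n,th,[(np.array(d["centre"])*[560,420],round(d["conf"],2)) for d in robot.spot_point(x,th)][:4])
    an=np.radians(50);print(n,"pred b",proj(x,P(0,0,18)),"knob",proj(x,P(45-130*np.cos(an),85,222+130*np.sin(an))))
pickle.dump(T,open("T2.pkl","wb"))
E
```

```text
True [ 0.      0.0002 -0.0071] [-0.6553 -2.7538  4.4276]
18.05
side bottle_1 [(array([250.824, 191.898]), 0.71), (array([371.392, 272.496]), 0.64)]
side lever_grip [(array([215.488, 155.82 ]), 0.53)]
side lever_pivot [(array([213.92 , 156.618]), 0.7)]
side pred b (np.float64(247.97157806534807), np.float64(191.27092066817258)) knob (np.float64(218.35097291966954), np.float64(154.32765503400316))
top bottle_1 [(array([369.488, 234.99 ]), 0.65), (array([271.992, 268.884]), 0.63), (array([233.128, 188.79 ]), 0.6), (array([323.288, 261.114]), 0.46)]
top lever_grip [(array([161.896, 181.188]), 0.66), (array([209.72 , 194.418]), 0.53)]
top lever_pivot [(array([195.496, 180.6  ]), 0.93)]
top pred b (np.float64(232.30883886077456), np.float64(190.35593200414667)) knob (np.float64(209.3045839811533), np.float64(191.6255365628147))
```

View pics/p2.png

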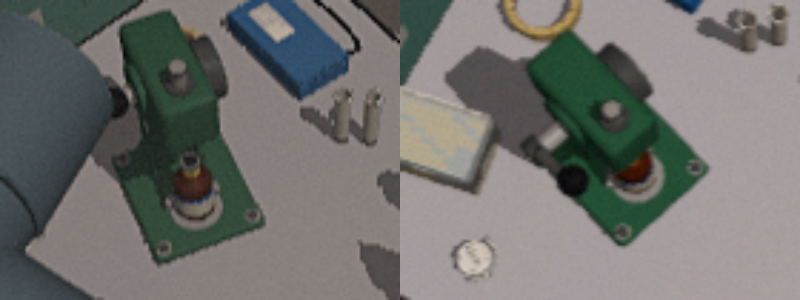

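The bottle stands upright on the nest disc with the yellow still showing (side crop (192,190)). The knob is within 1 px of the model. Next: refine the knob and bottle positions and take hold of the knob.

```bash
cat >> h.py <<'E'
def knob(th,c=(0,0,0)):
    an=np.radians(50)-th;return P(45-130*np.cos(an),85,222+130*np.sin(an))+np.array(c)
E
python3 - <<'E'
from fit import *
import pickle;T=pickle.load(open("T2.pkl","rb"));np.set_printoptions(precision=4,suppress=True)
for n,(f,b,k) in T.items():
    u,v=proj(f,P(0,0,60));b=[d for d in b if np.hypot(d["box"][0]*560-u,d["box"][1]*420-v)<12]
    if n=="side" and b:
        m=b[0]["pixels"]; r=fit([(f,m.astype(float),np.zeros((420,560),bool))],BOT(102),N[:2].copy(),.018,False)
        print(n,r, "off(press x,y mm)",(r[0]-N[:2])@ex[:2]*1e3,(r[0]-N[:2])@ey[:2]*1e3)
F=pickle.load(open("F.pkl","rb"))
x,e=tri([(F["side"],218.6,155.6),(F["top"],210,192.5)]);print("knob",x,e,knob(0))
fl=-1;o=ori(YP,np.pi/2,-1)
K=knob(0);pre=tcp(K+ez*.12,o)
q=robot.solve_ik(pre,o.as_quat());print(q)
robot.grip(.052,40)
q1=np.array(q);q1[0]=-.5;robot.goto_joints(q1);robot.goto_joints(q)
hit=robot.move_l(tcp(K,o),max_speed=.1,guard=5);s=robot.read_state();print(hit,s["tcp_pos"]-tcp(K,o),s["ft_force"])
g=robot.grab_frame("top");f=robot.grab_frame("side")
im=np.hstack([cv2.resize(f["image"][120:225,180:320,::-1],(400,300)),cv2.resize(g["image"][130:235,150:290,::-1],(400,300))]);cv2.imwrite("pics/k1.png",im)
print(s["t"])
E
```

```text
side (array([0.5597, 0.1585]), np.float64(0.17543774711530705)) off(press x,y mm) 2.612786398144001 -0.15914613961197413
knob [0.4642 0.1491 0.3187] [0.00023392884984981715, 0.00023392884984978815] [0.4654 0.1514 0.3216]
[0.1848 0.2364 0.3832 1.7176 0.     2.131 ]
False [0.0003 0.     0.0006] [ 0.3766  0.1355 -0.2201]
22.4833
```

View pics/k1.png

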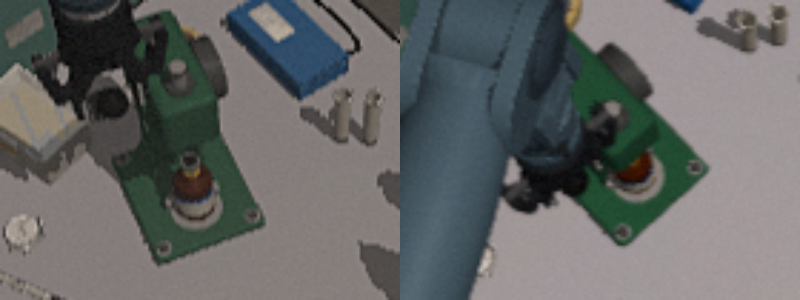

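The knob, at side crop (110,100), sits between the two fingers. Next: grip it and pull along the arc.

```bash
python3 - <<'E'
from h import *
np.set_printoptions(precision=4,suppress=True)
o=ori(YP,np.pi/2,-1)
robot.grip(.02,45);s=robot.read_state();print("grip",s["opening"],s["gripper_force"],s["ft_force"])
if .028<s["opening"]<.037:
    for th in np.linspace(.1,1.05,10):
        robot.move_l(tcp(knob(th),o),max_speed=.07,guard=45)
        s=robot.read_state();print(round(th,2),s["ft_force"],round(float(s["opening"]),4),s["tcp_pos"]-tcp(knob(th),o))
    robot.pause(.3)
    s=robot.read_state();print(s["ft_force"],s["t"])
    f=robot.grab_frame("side");g=robot.grab_frame("top")
    im=np.hstack([cv2.resize(f["image"][120:225,180:320,::-1],(400,300)),cv2.resize(g["image"][130:235,150:290,::-1],(400,300))]);cv2.imwrite("pics/k2.png",im)
E
```

```text
grip 0.03179236060178104 44.327672123909 [ 0.1879 -0.8077  3.7686]
0.1 [ 0.0683 -0.1127  6.9417] 0.0316 [0.0005 0.0002 0.001 ]
0.21 [-0.0124  0.5737  7.7408] 0.0319 [0.0007 0.0002 0.0011]
0.31 [0.5447 0.1148 8.2462] 0.0318 [0.0007 0.0002 0.0012]
0.42 [-0.4675 -0.8567  8.2757] 0.0315 [0.0008 0.0001 0.0012]
0.52 [ 0.0778 -0.1663  7.6261] 0.0317 [0.0009 0.0001 0.0012]
0.63 [-0.2989 -1.0138  9.3344] 0.0315 [0.0009 0.0001 0.0013]
0.73 [-1.1159 -1.4367  9.5157] 0.0316 [0.001  0.0001 0.0014]
0.84 [-1.0368 -1.07   11.2701] 0.0317 [0.001  0.     0.0014]
0.94 [-1.1723  0.3208 11.5514] 0.0317 [0.0011 0.0004 0.0016]
1.05 [-1.7893  1.5844 11.5684] 0.0321 [0.0013 0.0006 0.0018]
[-0.9615  0.1843 11.6777] 26.6833
```

View pics/k2.png

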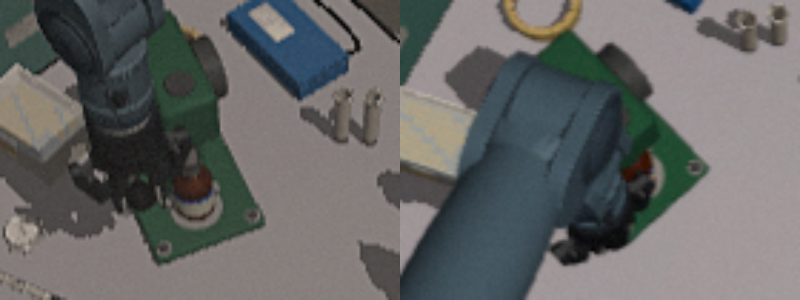

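The ram is down, with the bottle in place at side crop (195,190). The force doesn't show the stop yet, so I'll go on until it rises and then ease the lever back.

```bash
python3 - <<'E'
from h import *
np.set_printoptions(precision=4,suppress=True)
o=ori(YP,np.pi/2,-1)
th=1.05
while th<1.2:
    th+=.025;robot.move_l(tcp(knob(th),o),max_speed=.04)
    s=robot.read_state();print(round(th,3),s["ft_force"])
    if s["ft_force"][2]>24: break
robot.pause(.4);print(robot.read_state()["ft_force"])
f=robot.grab_frame("side");cv2.imwrite("pics/k3.png",cv2.resize(f["image"][120:225,180:320,::-1],(800,600)))
for t in np.linspace(th,0,13)[1:]:
    robot.move_l(tcp(knob(t),o),max_speed=.06)
    s=robot.read_state();print(round(t,2),s["ft_force"])
t=0
while s["ft_force"][2]>-3 and t>-.1:
    t-=.02;robot.move_l(tcp(knob(t),o),max_speed=.04);s=robot.read_state();print(round(t,2),s["ft_force"])
robot.pause(.3);print(robot.read_state()["ft_force"],robot.read_state()["t"])
E
```

```text
1.075 [-2.3446  0.0222 11.671 ]
1.1 [-1.1817 -1.3619 13.5571]
1.125 [-2.3341 -1.1776 16.8171]
1.15 [-8.3828 -1.8417 29.1579]
[-7.5572 -1.9737 28.19  ]
1.05 [-0.0287  4.6682 10.3811]
0.96 [1.9802 8.7742 6.815 ]
0.86 [3.2319 8.935  5.819 ]
0.77 [2.1669 0.98   5.5084]
0.67 [ 0.2985 -6.1995  6.8767]
0.57 [-1.4576 -9.1753  8.912 ]
0.48 [-1.7537 -8.4177  9.1575]
0.38 [-0.1612 -4.7079  7.2526]
0.29 [ 0.3187 -5.4606  6.4826]
0.19 [ 0.3457 -4.9215  6.4129]
0.1 [  1.7002 -12.2961  -5.4027]
0.0 [  4.1634 -30.4599 -29.7401]
[  4.6621 -30.1634 -30.1063] 32.8333
```

View pics/k3.png

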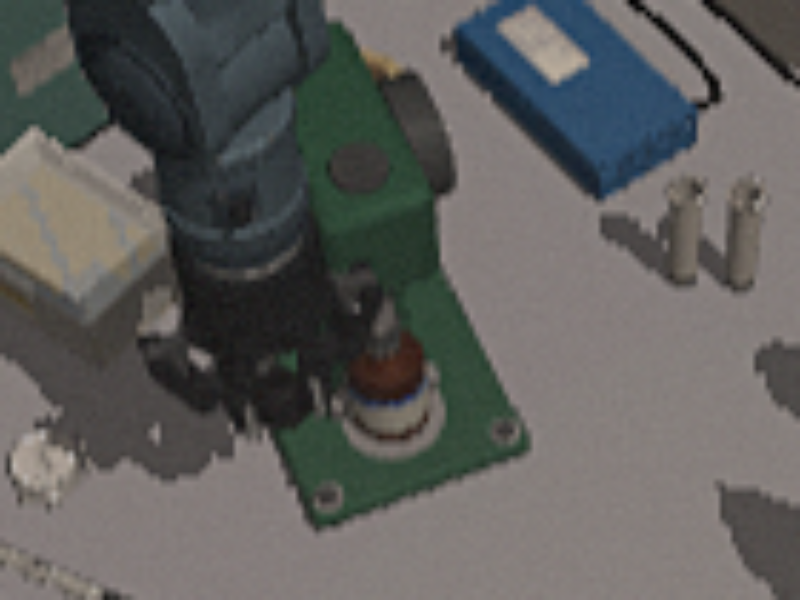

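The stop was reached: the force rose to 29 N with the ram down on the grey flange and no yellow showing at side crop (390,335). The lever is now back against its rest stop. Next: ease off, release, regrasp the bottle and lift it out.

```bash
python3 - <<'E'
from h import *
np.set_printoptions(precision=4,suppress=True)
o=ori(YP,np.pi/2,-1);op=ori(YP,np.radians(30),-1)
robot.move_l(tcp(knob(.09),o),max_speed=.04);print(robot.read_state()["ft_force"])
robot.grip(.052);robot.pause(.2)
robot.move_l(tcp(knob(0)+ez*.12,o),max_speed=.15)
g=robot.grab_frame("top");f=robot.grab_frame("side");print("knob rest?",[np.array(d["centre"])*[560,420] for d in robot.spot_point(f,"lever_grip")][:3],proj(f,knob(0)))
pre=tcp(P(-170,0,230),op);qp=robot.solve_ik(pre,op.as_quat())
q=np.array(robot.read_state()["qpos"]);q[0]=-.5;robot.goto_joints(q)
robot.grip(.07,45)
robot.move_pose(pre,op.as_quat())
s=robot.read_state();print(s["t"],s["ft_force"])
g=robot.grab_frame("side");g2=robot.grab_frame("top")
im=np.hstack([cv2.resize(g["image"][120:225,180:320,::-1],(400,300)),cv2.resize(g2["image"][130:235,150:290,::-1],(400,300))]);cv2.imwrite("pics/r1.png",im)
E
```

```text
[ 1.722  -7.7264  0.3318]
knob rest? [array([220.92 , 154.602])] (np.float64(218.35097291966954), np.float64(154.32765503400316))
37.6 [ 0.0796 -0.1487 -0.341 ]
```

View pics/r1.png

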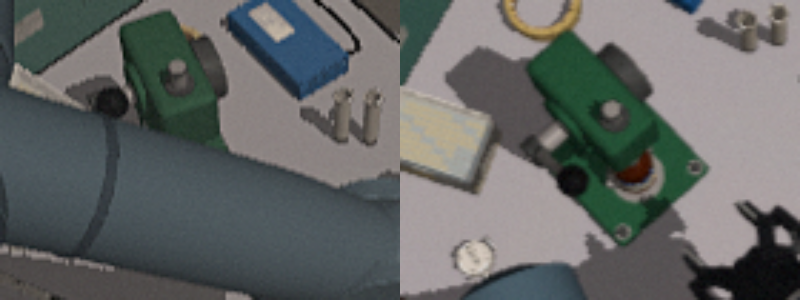

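The lever is at rest with the knob at top crop (573,180), and the bottle stands in the nest. Next: fetch it and set it back on the tray.

```bash
python3 - <<'E'
from h import *
np.set_printoptions(precision=4,suppress=True)
o=ori(np.radians(20),np.radians(30),-1);op=ori(YP,np.radians(30),-1)
robot.move_l(tcp(P(-135,0,63),op),max_speed=.2)
print(robot.move_l(tcp(P(1,0,63),op),max_speed=.1,guard=8))
robot.grip(.03,45);s=robot.read_state();print(s["opening"],s["ft_force"],s["t"])
assert .045<s["opening"]<.054
robot.move_l(tcp(P(1,0,70),op),max_speed=.05)
robot.move_l(tcp(P(-135,0,72),op),max_speed=.12)
robot.move_l(tcp(P(-135,0,130),op),max_speed=.15)
robot.move_l(tcp(B1+ez*.175,o),rotation=o.as_quat(),max_speed=.2)
robot.move_l(tcp(B1+ez*.054,o),max_speed=.12,guard=10)
s=robot.read_state();print(s["opening"],s["tcp_pos"]-tcp(B1+ez*.054,o))
print(robot.move_l(tcp(B1+ez*.036,o),max_speed=.02,guard=4))
s=robot.read_state();print(s["tcp_pos"]-tcp(B1+ez*.044,o),s["ft_force"])
robot.grip(.076);robot.pause(.2)
robot.move_l(tcp(B1+ez*.17,o),max_speed=.12)
q=np.array(robot.read_state()["qpos"]);q[0]+=.6;q[1]-=.1;robot.goto_joints(q)
s=robot.read_state();print(s["t"],s["ft_force"])
f=robot.grab_frame("side");g=robot.grab_frame("top")
im=np.hstack([cv2.resize(f["image"][235:325,270:390,::-1],(400,300)),cv2.resize(g["image"][220:310,280:400,::-1],(400,300))]);cv2.imwrite("pics/end.png",im)
E
```

```text
False
0.048916424558724345 [-3.3776 -4.2785  4.3033] 40.5167
0.048695847879439175 [ 0.0002 -0.0004  0.0006]
True
[ 0.0002 -0.      0.0006] [0.6811 0.0401 3.0075]
49.425 [-0.0275 -0.2738 -0.5494]
```

View pics/end.png

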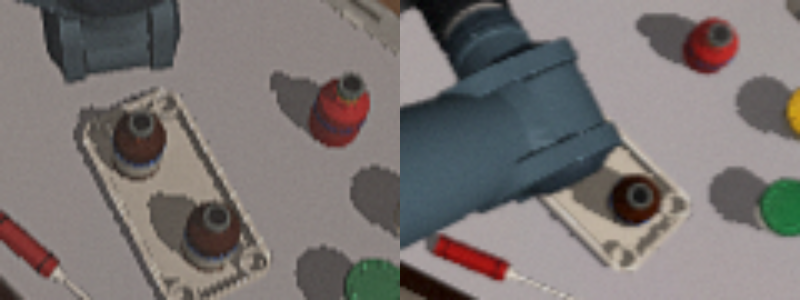

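Both bottles stand upright on the tray. The pressed one is at side crop (212,235) with no yellow showing, the other is unmoved, and the arm is clear.

```bash
python3 -c "
from workcell import robot
print(robot.hand_in())"
```

```text
the job is handed in; nothing more can be done
None
```

I pressed the proud bottle's stopper home, eased the lever back to rest under control and stood the bottle back on the tray, finishing at about 49 s of the 72 s allowed. The job is handed in, but the hand-in returned no verdict.

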